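# Close up the loaded fittings case and hold its lid down on the seal

## Task

Close up the loaded fittings case: bring the hinged lid down until it rests on its sprung seal, then turn the wing of the quarter-turn fastener until it lines up with the ridges on the lid (pointing front to back of the case), and only then press the lid fully home against the case's rim. The springs would lift it again, so finish while still holding the lid pressed shut with the fastener still in line. Leave the fittings standing beside the case where they are.

Things in the scene. Friction and masses are not known exactly. Their poses are not given: they have to be found in the camera images.
- case: Grey steel case fixed to the bench, 200 (x) x 260 (y) x 80 mm high, open top, pipe nipples inside. Origin: centre of its underside; x from front (robot side) to hinge side, z up. Two spring plungers in the front corners stand 10 mm above the rim and carry the lid; pressing the lid home at the fastener takes 10 to 17 N.
- lid (a joint): Lid hinge, rad: 0 = fully home, flat on the rim; grows as the front edge rises. Friction hinge: stays where left; 1 to 3 N at the front edge pushes it down. Starts 0.6 to 0.9. Resting on the plungers: about 0.05. With the fastener out of line it is blocked at about 0.048. Let go at 0, it springs back to about 0.04.
- lid_hinge (a point): Point on the lid's hinge axis, in the middle of its width (case frame: x +100, y 0, z 80 mm). The axis runs along the case's y.
- lid_edge (a point): Middle of the lid's free front edge, on its top (outer) face, 205 mm from the hinge axis. The lid is an aluminium panel 262 mm wide (along the case's y) and 5 mm thick; its top face is bare at 50 to 95 mm either side of this point, free for pushing.
- fastener (a joint): Angle of the quarter-turn fastener, rad: 0 = its wing and slot in line with the two ridges on the lid, along the case's x (front to back); positive = anticlockwise from above. Starts at 0.8 to 1.4. Friction 0.06 N m, stays where left; travel -1.7 to 1.7, no stop or click at 0. Its key enters the bracket below only within about 0.17 of 0.
- fastener_grip (a point): Centre of the steel wing, on its turning axis: an upright bar 46 mm long, 11 thick, 26 high, dark slot line along its top, on a 40 mm disc 4 mm high. 19 mm above the lid's top face, 11 below the wing's top, 15 above the disc; 160 mm from the hinge axis, mid width of the lid. x axis along the wing, z away from the lid.
- tee: Bystander: loose metal pipe tee standing upright, 60 mm across, 100 mm high, side branch to 50 mm from its axis; origin at the centre of its underside.
- coupling: Bystander: loose white plastic pipe coupling, a tube standing upright, 54 mm across, 55 mm high; origin at the centre of its underside.
- flange: Bystander: loose dark steel flange ring lying flat, 84 mm across, 16 mm high; origin at the centre of its underside.

How it is judged:
On the way, in this order (a step that is already met when the one before it is completed fails the run):
1. the lid is down on its seal (less than 0.09 rad open), the fastener not yet in line (value of joint lid below 0.09 rad and value of joint fastener above 0.3 rad), for 0.2 s.
2. with the lid down, the fastener is in line within 0.17 rad (value of joint lid below 0.09 rad and value of joint fastener between -0.17 and 0.17 rad), for 0.2 s.
At the end, for the whole second after the job is handed in: The lid is pressed home (less than 0.018 rad open, under 4 mm at its front edge) by the robot, which is still bearing on the lid or its fastener with more than 3 N; the fastener is in line within 0.17 rad; tee, coupling and flange are within 30 mm of where they started (value of joint lid below 0.018 rad and value of joint fastener between -0.17 and 0.17 rad and contact force between any of the fingers, the arm and lid above 3 N and distance of each of tee, coupling, flange from where it was at the start of the episode below 0.03 m); the arm keeps its last pose, push and grip.
It fails at once if a bystander fitting is moved 30 mm or more or knocked over (distance of any of tee, coupling, flange from where it was at the start of the episode above 0.03 m or angle between any of tee, coupling, flange's own z axis and vertical above 0.5 rad).
It also fails if it takes over 48 s, if anything falls off the work surface, if the arm or the gripper's body presses on something with over 40 N, if the wrist force passes 120 N, or if a joint passes its speed limit or range.

## Robot

A 7-joint arm with a two-finger parallel gripper is mounted at the origin on the work surface. World frame = base frame: x ahead of the robot, y to its left, z up, the work surface at z = 0. Lengths are in m, angles in rad, forces in N, time in s.
With the tool pointing down it reaches from about 0.425 to 0.925 m from the base axis. Payload 6.8 kg.
Tool frame: the origin (TCP) lies at the very end of the fingers, on their centre line; the grasp point (between the pads) lies 19 mm behind it; z points along the fingers, y is the line along which they close (so a half turn about z gives the same grasp; the last joint's range is limited). The gripper opens to 85 mm and grips with 20 to 120 N. Pads are 22 mm wide; open, the fingers measure 114 mm over their backs; the gripper's body (76 mm by 85 mm) begins 54 mm behind the grasp point. The pads swing forward as they close: fully open they stand 13 mm farther back than shut.
Start: joints at [1.085, 0.477, 0.022, 1.555, -0.011, 1.109, -0.083], TCP at [0.249, -0.627, 0.193] pointing down, gripper open.
Joint ranges: [-2.96, 2.96], [-0.34, 2.1], [-1.41, 1.46], [0.24, 2.44], [-1.37, 4.51], [0.17, 1.92], [-2.96, 2.96]. Speed limits (rad/s): [2.39, 2.39, 3.14, 3.14, 3.14, 3.14, 3.14].

## Interface

Orientations are given as a unit quaternion [w, x, y, z].
In Python, from station import env gives the robot as it stands. The module is installed in compiled form; this text tells all that it offers.
- The arm moves only by the tool jog_arm, never from a script. Its argument "deltas" is a list of rows, each a list of 3 entries, a list of its own where there are three numbers: the turn, a rotation vector about the tool's x, y, z in rad, then the shift along the tool's x, y, z in mm, then the gripper's target within -1 to 1 (shut at 1, half-way at 0, fully open at -1). A call has 1 to 20 rows; each row shifts and turns the commanded pose from where the row before left it, along the tool's axes as they then stand; what a row does not reach is not made up. A row lasts 1/12 s, in which the tool goes at most 41.7 mm and 7.16 degrees, less where a joint would pass 70% of its speed; a pose out of reach is approached as far as the arm can. A call with a gripper value outside its range is refused whole. The fingers move at their own pace and stop on an object; "force" is the grip in N (left out, the last holds). Time passes only in rows, so rows that do not move let the fingers close. It gives the time, the measured TCP pose, the force, the opening and the grip force at its end, in the units of the state.
- env.sense(): the state, without advancing time (a new reading comes with each control period).
- env.get_image(name): name is "scene" or "top"; returns a dict with "pixels" (400x640x3 uint8, red, green, blue), "depth" (400x640 float32, m along the optical axis (not along the pixel's ray), 0 where there is no reading), "K" (3x3 intrinsics, pixels), "R" (3x3) and "t" (3): a world point X has camera coordinates R X + t. Camera axes: x right, y down, z forward; pixel columns grow to the right and rows downward; lengths in m; the calibration is good to about 2 mm. A picture is of the moment at which its call begins.
- env.hand_in(): hands the job in; it is judged then, once.
The state is a dict: "time_s": time; "joints": joint angles; "qvel": joint speeds; "joint_torque": joint torques, N m; "tool_pos": TCP position; "tool_rot": TCP orientation; "contact_force": force on the tool from outside, world axes, zero at the start; "ft_torque": the same for the moment, N m; "opening": finger opening in m; "grip_force": force on a finger pad.
Only numpy, scipy, OpenCV 4.12 (cv2) and the standard library are available. Lean on these libraries where they do the work, as an engineer would, in place of code of your own. Each camera call takes 0.05 s, during which the arm holds its last target. There are 200 camera calls.

## Working session

There is one attempt and no reset: what is moved stays moved. The work goes in short steps, Python scripts to look and compute and a tool call to move; the robot and the scene stay as the last step left them, time stands still between calls to the robot, and variables do not carry over. Pictures are saved under pics/ and viewed, at most 10 in all, crops included, and the job is handed in when it is done.

Besides the shell and the picture viewer there is one more tool, called after "Request:" as name(argument=value, ...) on one line, values as JSON. jog_arm: Moves the arm, as the interface text tells. Its arguments: {"type":"object","properties":{"deltas":{"type":"array","items":{"type":"array"}},"force":{"type":"number"}},"required":["deltas"]}

```bash
mkdir -p pics; python3 - <<'E'
from station import env
import cv2,numpy as np
s=env.sense();print({k:np.round(v,3).tolist() for k,v in s.items()})
for n in("scene","top"):
    d=env.get_image(n);cv2.imwrite(f"pics/{n}0.png",d["pixels"][:,:,::-1]);np.savez(f"{n}0.npz",**d)
    print(n,np.round(d["K"],1).tolist(),np.round(-d["R"].T@d["t"],3),np.round(d["R"],2).tolist())
E
```

```text
{'time_s': 0.0, 'joints': [1.085, 0.478, 0.022, 1.556, -0.012, 1.109, -0.083], 'qvel': [0.0, 0.0, -0.001, 0.0, -0.001, -0.001, 0.001], 'joint_torque': [-0.0, -59.644, 1.608, -28.119, 0.013, 0.009, 0.0], 'tool_pos': [0.249, -0.627, 0.192], 'tool_rot': [-0.001, 0.982, 0.188, -0.0], 'contact_force': [-1.031, 0.217, -0.923], 'ft_torque': [0.005, 0.016, 0.013], 'grip_force': 0.0, 'opening': 0.085}
scene [[361.2, 0.0, 318.4], [0.0, 361.2, 202.3], [0.0, 0.0, 1.0]] [1.078 0.272 0.853] [[-0.43, 0.9, -0.01], [0.76, 0.36, -0.55], [-0.49, -0.25, -0.84]]
top [[473.9, 0.0, 319.8], [0.0, 473.9, 203.6], [0.0, 0.0, 1.0]] [0.399 0.055 1.116] [[-0.02, -1.0, 0.0], [-0.97, 0.01, -0.22], [0.22, -0.01, -0.98]]
```

View pics/scene0.png

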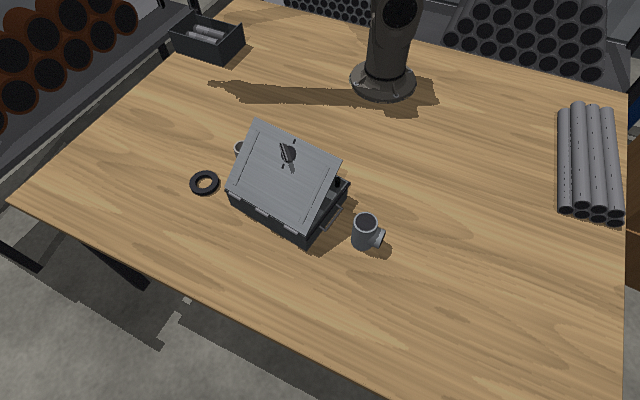

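View pics/top0.png

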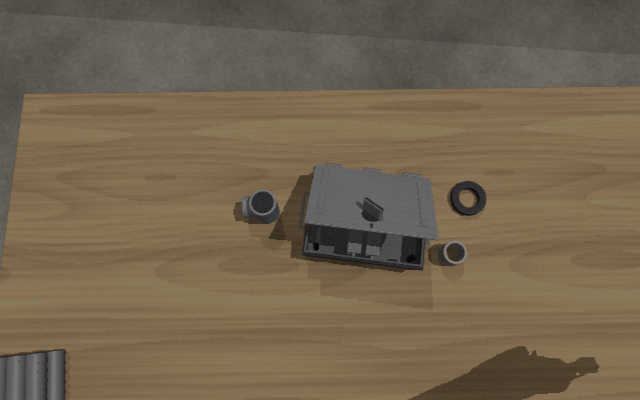

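The top view shows the lid's corners near (313,167), (433,180), (438,237) and (305,228), and the wing near (372,208). The tee is at (263,205), the coupling at (454,253) and the flange at (468,198). In the scene view the lid is centred near (283,165), with the wing at (289,153).

```bash
cat > h.py <<'E'
import numpy as np,cv2
def cloud(d):
    v,u=np.mgrid[:400,:640];z=d["depth"]
    c=np.stack([(u-d["K"][0,2])/d["K"][0,0]*z,(v-d["K"][1,2])/d["K"][1,1]*z,z],-1)
    return (c-d["t"])@d["R"]
def plane(p):
    c=p.mean(0)
    for _ in range(6):
        n=np.linalg.svd(p-c,full_matrices=False)[2][2];r=(p-c)@n
        p=p[abs(r)<max(.002,2*np.median(abs(r)))];c=p.mean(0)
    n=np.linalg.svd(p-c,full_matrices=False)[2][2]
    return c,n*np.sign(n[2]),len(p)
E
python3 - <<'E'
import numpy as np,cv2
from h import *
for n,poly in(("top",[(318,180),(428,188),(430,228),(312,222)]),("scene",[(255,125),(335,165),(303,228),(232,190)])):
    d=dict(np.load(n+"0.npz"));P=cloud(d)
    m=cv2.fillPoly(np.zeros((400,640),np.uint8),[np.array(poly)],1)>0
    c,nn,k=plane(P[m&(d["depth"]>0)]);print(n,c.round(4),nn.round(3),k,"tilt",np.arccos(nn[2]).round(3),"yaw",np.arctan2(-nn[1],-nn[0]).round(3))
    # lid region: near plane
    m2=(abs((P-c)@nn)<.005)&(np.linalg.norm(P-c,axis=-1)<.25)&(P[...,2]>.07)
    L,lab,st,ce=cv2.connectedComponentsWithStats(m2.astype(np.uint8))
    i=1+st[1:,4].argmax();cn=cv2.findContours((lab==i).astype(np.uint8),0,2)[0][0]
    box=cv2.approxPolyDP(cv2.convexHull(cn),6,True)[:,0]
    for u,v in box:
        r=d["R"].T@np.linalg.solve(d["K"],[u,v,1]);o=-d["R"].T@d["t"];print((u,v),(o+r*((c-o)@nn/(r@nn))).round(4))
    h=(P-c)@nn;w=(h>.02)&(h<.04)&m
    print("wing",w.sum(),P[w].mean(0).round(4));q=P[w];
    print("wing dir",np.linalg.svd(q-q.mean(0),full_matrices=False)[2][0].round(3),"h",np.percentile(h[w],[5,50,95]).round(4))
d=dict(np.load("top0.npz"));P=cloud(d)
for nm,(u,v) in dict(tee=(263,205),coup=(454,253),fl=(468,198)).items():
    w=P[v-22:v+22,u-22:u+22].reshape(-1,3);w=w[w[:,2]>.01];print(nm,w.min(0).round(3),w.max(0).round(3))
for n,b in(("top",(290,440,150,275)),("scene",(215,360,105,255))):
    im=np.load(n+"0.npz")["pixels"][b[2]:b[3],b[0]:b[1],::-1];cv2.imwrite(f"pics/{n}crop.png",cv2.resize(im,None,fx=4,fy=4,interpolation=2))
E
```

```text
top [ 0.6183 -0.0611  0.1583] [ 0.62  -0.087  0.779] 3561 tilt 0.677 yaw 3.002
(np.int32(315), np.int32(164)) [0.7267 0.0571 0.0853]
(np.int32(428), np.int32(178)) [ 0.6897 -0.1978  0.0861]
(np.int32(437), np.int32(239)) [ 0.5317 -0.1755  0.2143]
(np.int32(305), np.int32(223)) [0.5666 0.0778 0.215 ]
wing 147 [ 0.6017 -0.0556  0.2068]
wing dir [-0.622 -0.666  0.412] h [0.0212 0.0282 0.0306]
scene [ 0.6385 -0.0509  0.1447] [ 0.618 -0.087  0.781] 4493 tilt 0.674 yaw 3.001
(np.int32(254), np.int32(117)) [ 0.5373 -0.1755  0.2109]
(np.int32(342), np.int32(160)) [0.5726 0.082  0.2117]
(np.int32(304), np.int32(236)) [0.7284 0.0569 0.0857]
(np.int32(224), np.int32(187)) [ 0.69   -0.1972  0.0877]
wing 107 [ 0.6048 -0.0533  0.2071]
wing dir [ 0.62   0.661 -0.423] h [0.0218 0.0287 0.0316]
tee [0.399 0.055 0.011] [0.667 0.225 1.116]
coup [ 0.399 -0.28   0.01 ] [0.552 0.055 1.116]
fl [ 0.399 -0.35   0.01 ] [0.702 0.055 1.116]
```

Request:
jog_arm(deltas=[[[0, 0, 0], [24, -18, -5.5], 1], [[0, 0, 0], [24, -18, -5.5], 1], [[0, 0, 0], [24, -18, -5.5], 1], [[0, 0, 0], [24, -18, -5.5], 1], [[0, 0, 0], [24, -18, -5.5], 1], [[0, 0, 0], [24, -18, -5.5], 1], [[0, 0, 0], [24, -18, -5.5], 1], [[0, 0, 0], [24, -18, -5.5], 1], [[0, 0, 0], [24, -18, -5.5], 1], [[0, 0, 0], [24, -18, -5.5], 1], [[0, 0, 0], [24, -18, -5.5], 1], [[0, 0, 0], [24, -18, -5.5], 1], [[0, 0, 0], [24, -18, -5.5], 1], [[0, 0, 0], [24, -18, -5.5], 1], [[0, 0, 0], [24, -18, -5.5], 1], [[0, 0, 0], [24, -18, -5.5], 1], [[0, 0, 0], [24, -18, -5.5], 1], [[0, 0, 0], [24, -18, -5.5], 1], [[0, 0, 0], [24, -18, -5.5], 1], [[0, 0, 0], [24, -18, -5.5], 1]], force=60)

```text
time_s: 1.77
tool_pos: [0.5626, -0.1144, 0.3033]
tool_rot: [-0.0, 0.982, 0.188, -0.0]
contact_force: [0.9, -0.6, 0.3]
opening: -0.0002
grip_force: 0.0
```

Request:
jog_arm(deltas=[[[0, 0, 0], [-0.5, -0.3, 19], 1], [[0, 0, 0], [-0.5, -0.3, 19], 1], [[0, 0, 0], [-0.5, -0.3, 19], 1], [[0, 0, 0], [-0.5, -0.3, 19], 1], [[0, 0, 0], [-0.5, -0.3, 19], 1], [[0, 0, 0], [-3.4, -2, 7], 1], [[0, 0, 0], [-3.4, -2, 7], 1], [[0, 0, 0], [-3.4, -2, 7], 1], [[0, 0, 0], [-3.4, -2, 7], 1], [[0, 0, 0], [-3.4, -2, 7], 1]])

```text
time_s: 2.6
tool_pos: [0.54, -0.1123, 0.1736]
tool_rot: [0.0, 0.982, 0.188, 0.001]
contact_force: [-0.2, -0.4, -0.2]
opening: 0.0002
grip_force: 0.0
```

Request:
jog_arm(deltas=[[[0, 0, 0], [-2.6, -1.5, 6.7], 1], [[0, 0, 0], [-2.6, -1.5, 6.7], 1], [[0, 0, 0], [-2.6, -1.5, 6.7], 1], [[0, 0, 0], [-2.6, -1.5, 6.7], 1], [[0, 0, 0], [-2.6, -1.5, 6.7], 1], [[0, 0, 0], [-1.5, -0.9, 6.7], 1], [[0, 0, 0], [-1.5, -0.9, 6.7], 1], [[0, 0, 0], [-1.5, -0.9, 6.7], 1], [[0, 0, 0], [-1.5, -0.9, 6.7], 1]])

```text
time_s: 3.35
tool_pos: [0.5182, -0.1089, 0.1124]
tool_rot: [-0.0, 0.982, 0.188, 0.0]
contact_force: [-0.8, -0.0, 0.7]
opening: 0.0003
grip_force: 0.3
```

Request:
jog_arm(deltas=[[[0, 0, 0], [-0.4, -0.2, 4], 1], [[0, 0, 0], [-0.4, -0.2, 4], 1], [[0, 0, 0], [-0.4, -0.2, 4], 1], [[0, 0, 0], [-0.4, -0.2, 3], 1], [[0, 0, 0], [0, 0, 2], 1], [[0, 0, 0], [0, 0, 1], 1], [[0, 0, 0], [0, 0, 0], 1], [[0, 0, 0], [0, 0, 0], 1]])

```text
time_s: 4.02
tool_pos: [0.5166, -0.1088, 0.0952]
tool_rot: [0.0, 0.982, 0.188, 0.0]
contact_force: [0.3, 0.6, 0.3]
opening: 0.0
grip_force: 0.0
```

```bash
python3 - <<'E'
from station import env
import cv2,numpy as np
d=env.get_image("scene");np.savez("s1.npz",**d);cv2.imwrite("pics/s1.png",cv2.resize(d["pixels"][90:250,190:390,::-1],None,fx=3.5,fy=3.5,interpolation=2))
s=env.sense();print(s["time_s"],s["contact_force"],s["tool_pos"])
E
```

```text
4.0667 [ 0.69203454 -0.03361269  0.87071538] [ 0.51668077 -0.10882219  0.09528539]
```

View pics/s1.png

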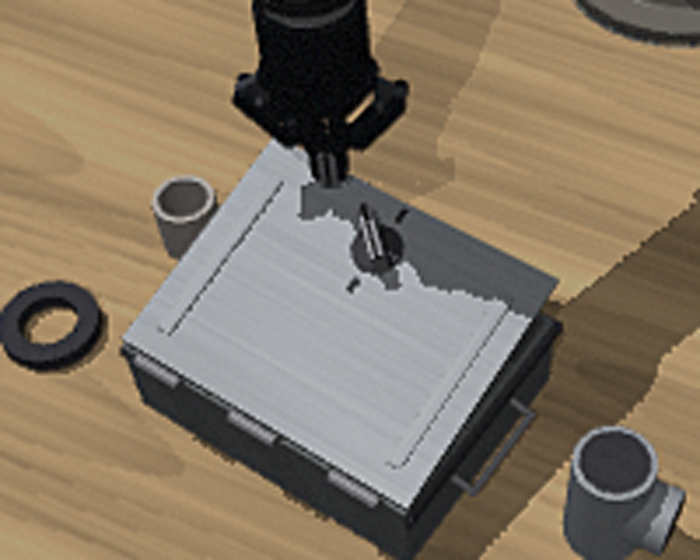

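The crop shows the lid almost down under the closed fingers, which touch at (328,170). The wing is at (372,240), and the ridge marks are at (403,215) and (352,286). I'll measure the tilt and the wing from both views.

```bash
cat > m.py <<'E'
from station import env
from h import *
H=np.array([.7075,-.070,.08])
def lidwing(d,poly):
    P=cloud(d);m=cv2.fillPoly(np.zeros((400,640),np.uint8),[np.array(poly)],1)>0
    c,n,k=plane(P[m&(d["depth"]>0)])
    X=np.array([.990,-.139,0]);Y=np.cross(n,X);Y/=np.linalg.norm(Y);X=np.cross(Y,n)
    h=(P-c)@n; g=(np.linalg.norm((P-(H-X*.16+n*.02)),axis=-1)<.045)
    print("tilt",np.arccos(n[2]).round(4),"yaw",np.arctan2(-n[1],-n[0]).round(3),"z at fast",(c[2]-((H-X*.16-c)[:2]@n[:2])/n[2]).round(4))
    w=(h>.024)&(h<.036)&g;q=P[w];o=q.mean(0);pts=np.stack([(q-o)@X,(q-o)@Y],-1).astype(np.float32)
    r=cv2.minAreaRect(pts*1000);e=np.linalg.svd(pts,full_matrices=False)[2][0]
    print("wing n",len(q),"mid",o.round(4),"ang",np.arctan2(e[1],e[0]).round(3),"rect",r,"top h",np.percentile(h[w],[50,95]).round(4))
E
python3 - <<'E'
from m import *
d=dict(np.load("s1.npz"));f=lambda L:[(190+u/3.5,90+v/3.5) for u,v in L]
lidwing(d,np.int32(f([(290,230),(500,310),(410,480),(150,340),(220,250)])))
d=env.get_image("top");np.savez("t1.npz",**d)
lidwing(d,np.int32([(318,180),(425,190),(425,225),(312,220)]))
E
```

```text
tilt 0.241 yaw 2.998 z at fast 0.1243
wing n 72 mid [ 0.5639 -0.0477  0.1522] ang 0.831 rect ((-0.18230438232421875, -0.5474224090576172), (47.28321075439453, 10.959651947021484), 47.78779602050781) top h [0.0295 0.032 ]
tilt 1.2967 yaw -2.958 z at fast -0.0349m.py:10: RuntimeWarning: Mean of empty slice.
  w=(h>.024)&(h<.036)&g;q=P[w];o=q.mean(0);pts=np.stack([(q-o)@X,(q-o)@Y],-1).astype(np.float32)
  ret = um.true_divide(
Traceback (most recent call last):
  File "m.py", line 11, in lidwing
    r=cv2.minAreaRect(pts*1000);e=np.linalg.svd(pts,full_matrices=False)[2][0]
                                  ~~~~~~~~~~~~~~~~~~~~~~~~~~~~~~~~~~~~~~~~~^^^
IndexError: index 0 is out of bounds for axis 0 with size 0
```

```bash
python3 - <<'E'
from m import *
s=env.sense();t=np.array(s["tool_pos"]);print(s["time_s"],t,s["contact_force"])
for f in("s1.npz","t1.npz"):
    d=dict(np.load(f));P=cloud(d);c=d["K"]@(d["R"]@t+d["t"]);u,v=np.int32(c[:2]/c[2]);print(f,u,v)
    for dv in range(-16,13,4):print(v+dv,[tuple((P[v+dv,u+du]*1000).round(0).astype(int).tolist()) for du in(-4,0,4)])
d=dict(np.load("t1.npz"));cv2.imwrite("pics/t1.png",cv2.resize(d["pixels"][130:290,220:500,::-1],None,fx=2.8,fy=2.8,interpolation=2))
E
```

```text
4.1167 [ 0.51669473 -0.10877437  0.09532359] [-0.83222865 -0.06117802  0.25889105]
s1.npz 285 150
134 [(527, -108, 170), (528, -95, 176), (505, -97, 155)]
138 [(529, -108, 157), (524, -99, 157), (512, -94, 147)]
142 [(521, -116, 131), (524, -100, 141), (514, -95, 134)]
146 [(531, -110, 128), (527, -100, 128), (524, -89, 131)]
150 [(543, -104, 127), (538, -94, 127), (534, -84, 127)]
154 [(552, -99, 122), (549, -88, 125), (545, -79, 125)]
158 [(565, -92, 123), (558, -84, 120), (556, -73, 123)]
162 [(574, -87, 119), (570, -77, 120), (566, -68, 121)]
t1.npz 393 254
238 [(525, -73, 284), (516, -71, 339), (501, -61, 437)]
242 [(517, -72, 287), (510, -70, 339), (506, -73, 363)]
246 [(510, -72, 283), (504, -72, 329), (501, -74, 353)]
250 [(505, -73, 272), (501, -75, 305), (496, -76, 341)]
254 [(499, -75, 257), (496, -78, 287), (491, -79, 324)]
258 [(493, -77, 246), (491, -81, 262), (488, -84, 289)]
262 [(503, -102, 78), (502, -110, 83), (502, -119, 81)]
266 [(501, -113, 2), (495, -112, 68), (494, -119, 76)]
```

View pics/t1.png

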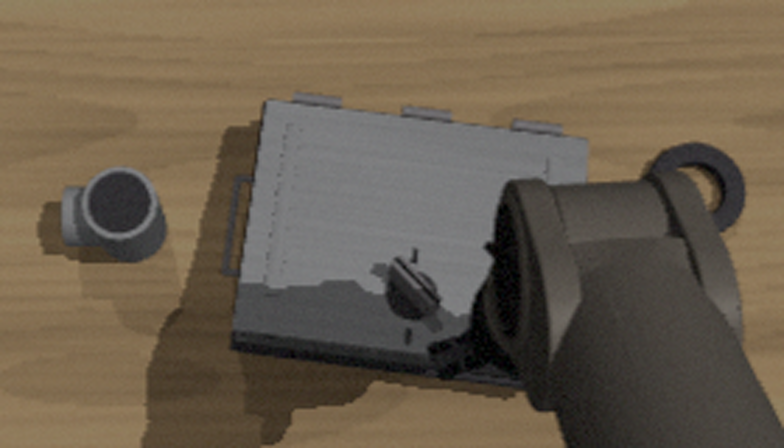

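```bash
python3 - <<'E'
from m import *
f=lambda L:np.int32([(220+u/2.8,130+v/2.8) for u,v in L])
d=dict(np.load("t1.npz"));lidwing(d,f([(275,115),(480,140),(480,240),(400,250),(370,270),(255,270)]))
d=env.get_image("scene");np.savez("s2.npz",**d)
f=lambda L:np.int32([(190+u/3.5,90+v/3.5) for u,v in L])
lidwing(d,f([(290,230),(500,310),(410,480),(150,340),(220,250)]))
d0=np.load("s1.npz")["pixels"].astype(int);print("imgdiff",(abs(d0-d["pixels"]).sum(2)>60).sum())
E
```

```text
tilt 0.2404 yaw 2.985 z at fast 0.123
wing n 126 mid [ 0.5609 -0.0503  0.1515] ang -2.31 rect ((0.9543085098266602, 0.20853614807128906), (45.88795471191406, 12.351300239562988), 45.92970275878906) top h [0.0297 0.0326]
tilt 0.2391 yaw 3.002 z at fast 0.1242
wing n 74 mid [ 0.5642 -0.0473  0.1519] ang 0.834 rect ((-0.9575405120849609, -1.3443737030029297), (47.242366790771484, 10.784553527832031), 47.258827209472656) top h [0.0295 0.0319]
imgdiff 16
```

The top crop shows the lid still tilted, at 0.24 rad. The wing is at (413,287), and the gripper hides the fingertips near (460,355). I'll zoom in on the fingertips.

```bash
python3 - <<'E'
from m import *
d=dict(np.load("s2.npz"));t=np.array(env.sense()["tool_pos"])
im=cv2.resize(d["pixels"][100:160,250:325,::-1],None,fx=8,fy=8,interpolation=0)
for dz,col in((0,(0,0,255)),(.035,(0,255,0)),(.073,(255,0,0))):
    c=d["K"]@(d["R"]@(t+[0,0,dz])+d["t"]);c=c[:2]/c[2];cv2.circle(im,(int((c[0]-250+.5)*8),int((c[1]-100+.5)*8)),4,col,-1)
cv2.imwrite("pics/z2.png",im)
E
```

```text
(no output)
```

View pics/z2.png

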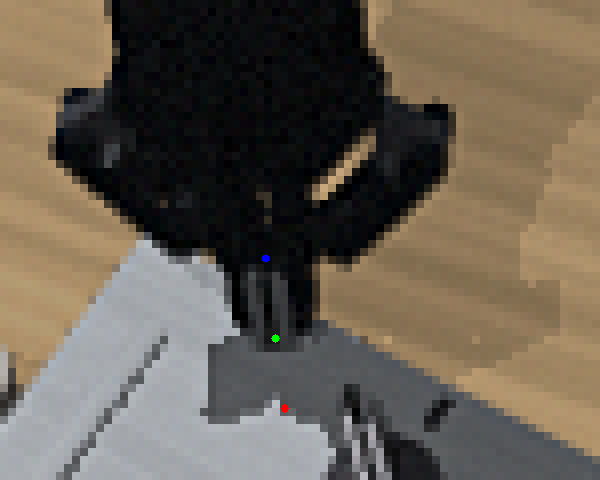

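The fingertips (about (275,345) in the crop) sit roughly 35 mm above the reported TCP (red, (285,408)), right on the lid. So the readout disagrees with the picture in z. I'll keep lowering in small steps and watch the force and the images.

Request:
jog_arm(deltas=[[[0, 0, 0], [0, 0, 3], 1], [[0, 0, 0], [0, 0, 3], 1], [[0, 0, 0], [0, 0, 3], 1], [[0, 0, 0], [0, 0, 3], 1], [[0, 0, 0], [0, 0, 3], 1]])

```text
time_s: 4.58
tool_pos: [0.5163, -0.1088, 0.0797]
tool_rot: [-0.0, 0.982, 0.188, -0.0]
contact_force: [-0.3, 0.0, -0.1]
opening: -0.0
grip_force: 0.2
```

```bash
cat >> m.py <<'E'
def scene(name=None):
    d=env.get_image("scene")
    if name:np.savez(name,**d)
    lidwing(d,np.int32([(190+u/3.5,90+v/3.5) for u,v in [(290,240),(500,310),(410,480),(150,340),(220,260)]]))
    s=env.sense();print(s["time_s"],np.round(s["tool_pos"],4),np.round(s["contact_force"],1),s["opening"])
    return d
E
python3 -c "from m import *;scene()"
```

```text
tilt 0.165 yaw 3.001 z at fast 0.1124
wing n 68 mid [ 0.559  -0.0474  0.1413] ang 0.827 rect ((-0.6328067779541016, -0.670654296875), (48.04791259765625, 10.808024406433105), 47.64719009399414) top h [0.0299 0.0321]
4.6333 [ 0.5159 -0.1087  0.0791] [-0.8 -0.5  0.3] -0.0004193008782714785
```

Request:
jog_arm(deltas=[[[0, 0, 0], [-0.2, -0.1, 4], 1], [[0, 0, 0], [-0.2, -0.1, 4], 1], [[0, 0, 0], [-0.2, -0.1, 4], 1], [[0, 0, 0], [0, 0, 3], 1], [[0, 0, 0], [0, 0, 2], 1], [[0, 0, 0], [0, 0, 1], 1], [[0, 0, 0], [0, 0, 1], 1]])

```text
time_s: 5.22
tool_pos: [0.5158, -0.1087, 0.061]
tool_rot: [-0.0, 0.982, 0.188, -0.0]
contact_force: [-0.3, 0.3, 0.6]
opening: 0.0003
grip_force: 0.1
```

```bash
python3 -c "from m import *;scene()"
```

```text
tilt 0.0712 yaw 3.004 z at fast 0.0973
wing n 66 mid [ 0.5549 -0.0464  0.1263] ang 0.821 rect ((-1.0088024139404297, -0.9325103759765625), (49.182491302490234, 10.742646217346191), 47.513511657714844) top h [0.0295 0.0314]
5.2667 [ 0.5158 -0.1087  0.0609] [-0.1 -0.8  0.3] -0.000453333789316121
```

Request:
jog_arm(deltas=[[[0, 0, 0], [0, 0, 1], 1], [[0, 0, 0], [0, 0, 1], 1], [[0, 0, 0], [0, 0, 1], 1], [[0, 0, 0], [0, 0, 1], 1], [[0, 0, 0], [0, 0, 0], 1], [[0, 0, 0], [0, 0, 0], 1]])

```text
time_s: 5.77
tool_pos: [0.5158, -0.1087, 0.0572]
tool_rot: [0.0, 0.982, 0.188, 0.0]
contact_force: [-1.2, -0.1, 1.4]
opening: 0.0004
grip_force: 0.9
```

```bash
python3 -c "from m import *;scene();print(env.sense()['joint_torque'])"
```

```text
tilt 0.0523 yaw 3.018 z at fast 0.0942
wing n 65 mid [ 0.555  -0.0454  0.1238] ang 0.85 rect ((-1.1398859024047852, -1.0928287506103516), (44.72443771362305, 10.83055305480957), 47.55377197265625) top h [0.0301 0.0321]
5.8167 [ 0.5158 -0.1087  0.0572] [-0.6  0.7  2.5] 0.00014631503317050302
[-2.28924165e-02 -4.77525795e+01 -1.90693595e+00 -2.03945071e+01
  4.37017204e-02 -2.22993186e-01 -7.55363744e-04]
```

Request:
jog_arm(deltas=[[[0, 0, 0], [0, 0, -15], 1], [[0, 0, 0], [0, 0, -15], 1], [[0, 0, 0], [0, 0, -15], 1], [[0, 0, 0], [0, 0, -15], 1], [[0, 0, 0], [0, 0, -15], 1], [[0, 0, 0], [0, 0, -15], 1], [[0, 0, 0], [13.5, -11, 0], -1], [[0, 0, 0], [13.5, -11, 0], -1], [[0, 0, 0], [13.5, -11, 0], -1], [[0, 0, 0], [13.5, -11, 0], -1], [[0, 0, -0.0775], [0, 0, 0], -1], [[0, 0, -0.0775], [0, 0, 0], -1], [[0, 0, -0.0775], [0, 0, 0], -1], [[0, 0, -0.0775], [0, 0, 0], -1], [[0, 0, 0], [0, 0, 0], -1]])

```text
time_s: 7.07
tool_pos: [0.5497, -0.0479, 0.1469]
tool_rot: [-0.0, 0.941, 0.338, -0.0]
contact_force: [-0.5, 0.4, 0.0]
opening: 0.0855
grip_force: 0.0
```

```bash
python3 - <<'E'
from m import *
s=env.sense();t=np.array(s["tool_pos"]);print(t,s["tool_rot"],s["opening"])
d=env.get_image("scene")
im=cv2.resize(d["pixels"][80:180,225:350,::-1],None,fx=6,fy=6,interpolation=0)
for p,col in((t,(0,0,255)),(t+[0,0,.036],(0,255,0)),(t+[0,0,.073],(255,0,0)),([.5505,-.048,.123],(255,0,255)),(t-[0,0,.05],(0,255,255))):
    c=d["K"]@(d["R"]@p+d["t"]);c=c[:2]/c[2];cv2.circle(im,(int((c[0]-225+.5)*6),int((c[1]-80+.5)*6)),3,col,-1)
cv2.imwrite("pics/z3.png",im)
E
```

```text
[ 0.54968593 -0.04790456  0.14691315] [-1.03429223e-04  9.40996297e-01  3.38416840e-01 -4.35424871e-05] 0.0854540897945691
```

View pics/z3.png

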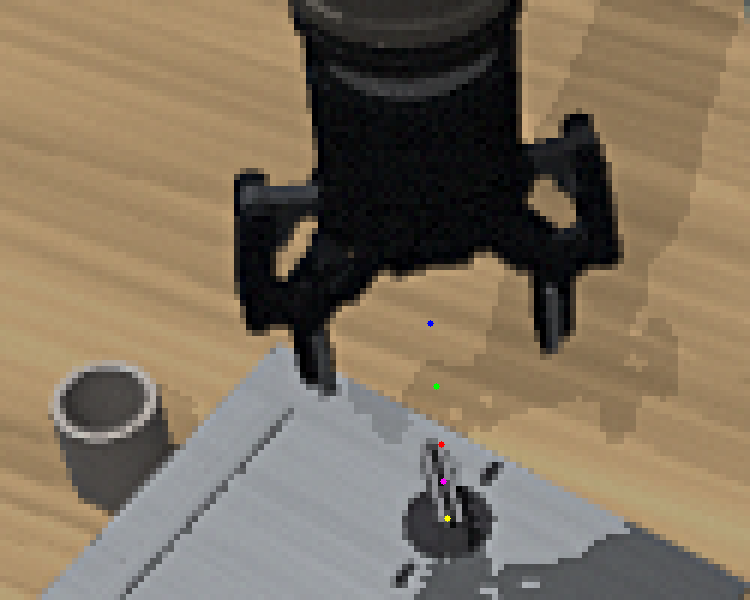

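The open fingertips, at (318,385) and (553,345), are centred over the wing at (440,480). They again show about +36 mm in z (plus the 13 mm swing-back), so I'll use that offset. Next is to descend and grip.

Request:
jog_arm(deltas=[[[0, 0, 0], [0, 0, 12], -1], [[0, 0, 0], [0, 0, 12], -1], [[0, 0, 0], [0, 0, 12], -1], [[0, 0, 0], [0, 0, 12], -1], [[0, 0, 0], [0, 0, 12], -1], [[0, 0, 0], [0, 0, 10], -1], [[0, 0, 0], [0, 0, 7], -1], [[0, 0, 0], [0, 0, 5], -1], [[0, 0, 0], [0, 0, 2], -1], [[0, 0, 0], [0, 0, 0], -1]])

```text
time_s: 7.95
tool_pos: [0.5497, -0.0479, 0.0628]
tool_rot: [-0.0, 0.941, 0.337, -0.0]
contact_force: [-0.2, 0.3, 0.6]
opening: 0.0854
grip_force: 0.0
```

Request:
jog_arm(deltas=[[[0, 0, 0], [0, 0, 0], 1], [[0, 0, 0], [0, 0, 0], 1], [[0, 0, 0], [0, 0, 0], 1], [[0, 0, 0], [0, 0, 0], 1], [[0, 0, 0], [0, 0, 0], 1], [[0, 0, 0], [0, 0, 0], 1], [[0, 0, 0], [0, 0, 0], 1], [[0, 0, 0], [0, 0, 0], 1], [[0, 0, 0], [0, 0, 0], 1], [[0, 0, 0], [0, 0, 0], 1]], force=50)

```text
time_s: 8.78
tool_pos: [0.551, -0.0492, 0.0636]
tool_rot: [0.001, 0.942, 0.336, 0.001]
contact_force: [3.9, -4.4, 1.1]
opening: 0.01
grip_force: 50.9
```

```bash
python3 - <<'E'
from m import *
d=env.get_image("scene");np.savez("s4.npz",**d)
cv2.imwrite("pics/z4.png",cv2.resize(d["pixels"][80:180,225:350,::-1],None,fx=6,fy=6,interpolation=0))
c,n,k=plane(cloud(d)[cv2.fillPoly(np.zeros((400,640),np.uint8),[np.int32([(240,185),(320,170),(305,228),(235,190)])],1)>0]);print(np.arccos(n[2]),k,env.sense()["ft_torque"])
E
```

```text
0.05135490394364042 1898 [-0.33038388 -0.26554473 -0.01789114]
```

View pics/z4.png

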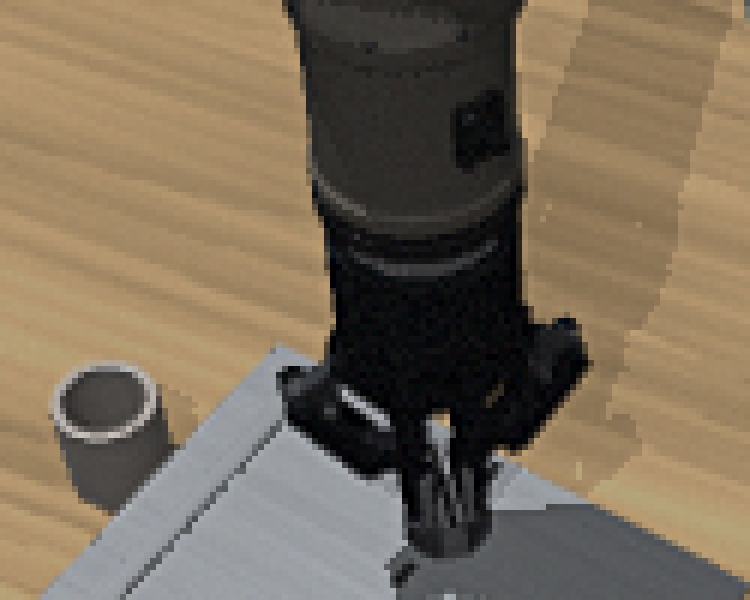

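The gripper holds the wing at 10 mm opening, centred at about (445,520), and the lid is at 0.051. Now I'll relieve the sideways load and turn it.

Request:
jog_arm(deltas=[[[0, 0, 0], [0, 1, 0], 1], [[0, 0, 0], [0, 1, 0], 1], [[0, 0, 0.069], [0, 0, 0], 1], [[0, 0, 0.069], [0, 0, 0], 1], [[0, 0, 0.069], [0, 0, 0], 1], [[0, 0, 0.069], [0, 0, 0], 1], [[0, 0, 0.069], [0, 0, 0], 1], [[0, 0, 0.069], [0, 0, 0], 1], [[0, 0, 0.069], [0, 0, 0], 1], [[0, 0, 0.069], [0, 0, 0], 1], [[0, 0, 0.069], [0, 0, 0], 1], [[0, 0, 0.069], [0, 0, 0], 1], [[0, 0, 0.069], [0, 0, 0], 1], [[0, 0, 0.069], [0, 0, 0], 1], [[0, 0, 0], [0, 0, 0], 1], [[0, 0, 0], [0, 0, 0], 1], [[0, 0, 0], [0, 0, 0], 1], [[0, 0, 0], [0, 0, 0], 1]])

```text
time_s: 10.33
tool_pos: [0.5505, -0.0486, 0.063]
tool_rot: [-0.0, 0.998, -0.069, -0.001]
contact_force: [-2.2, 3.8, 2.9]
opening: 0.0102
grip_force: 49.7
```

```bash
cat > c.py <<'E'
from m import *
def chk(name):
    for n,poly in(("scene",[(240,185),(320,170),(305,228),(235,190)]),):
        d=env.get_image(n);c,nn,k=plane(cloud(d)[cv2.fillPoly(np.zeros((400,640),np.uint8),[np.int32(poly)],1)>0]);print("tilt",np.arccos(nn[2]),k)
    s=env.sense();q=s["tool_rot"];print("yaw",2*np.arctan2(q[2],q[1]),s["opening"],s["tool_pos"],s["contact_force"],s["ft_torque"])
    cv2.imwrite(f"pics/{name}.png",cv2.resize(d["pixels"][80:180,225:350,::-1],None,fx=6,fy=6,interpolation=0))
E
python3 -c "from c import *;chk('z5')"
```

```text
tilt 0.04706035040163094 1862
yaw -0.1384591980379135 0.009987377130355177 [ 0.55057654 -0.04864885  0.06295505] [-2.01025557  3.74575986  2.27555571] [0.64472271 0.64549116 0.04434485]
```

View pics/z5.png

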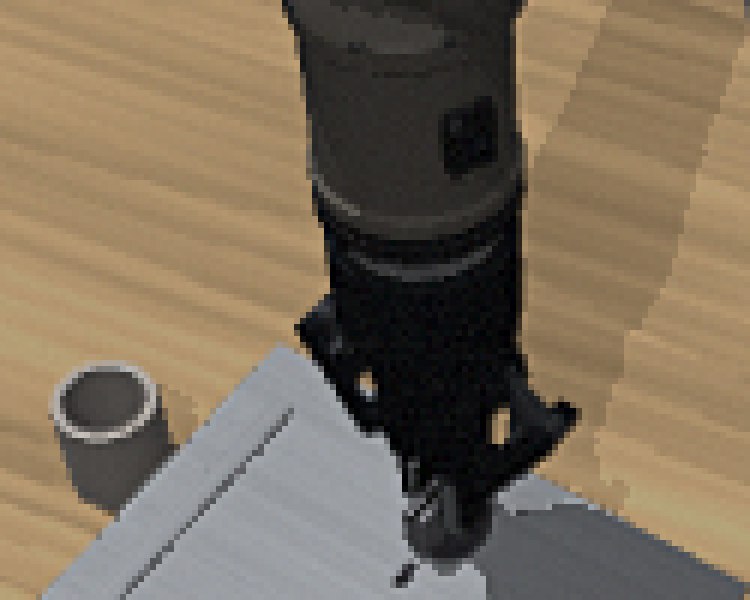

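The wing now appears in line with the ridge mark at (405,575). Now I'll press the lid home.

Request:
jog_arm(deltas=[[[0, 0, 0], [0, 0, 1], 1], [[0, 0, 0], [0, 0, 1], 1], [[0, 0, 0], [0, 0, 1], 1], [[0, 0, 0], [0, 0, 1], 1], [[0, 0, 0], [0, 0, 1], 1], [[0, 0, 0], [0, 0, 1], 1], [[0, 0, 0], [0, 0, 1], 1], [[0, 0, 0], [0, 0, 1], 1], [[0, 0, 0], [0, 0, 1], 1], [[0, 0, 0], [0, 0, 0], 1], [[0, 0, 0], [0, 0, 0], 1]], force=80)

```text
time_s: 11.3
tool_pos: [0.5498, -0.0485, 0.0552]
tool_rot: [-0.0, 0.998, -0.069, -0.001]
contact_force: [-11.1, 4.9, 17.0]
opening: 0.0092
grip_force: 85.4
```

```bash
python3 -c "from c import *;chk('z6')"
```

```text
tilt 0.002533061983287012 1905
yaw -0.1390331774017746 0.009085540887974473 [ 0.54982491 -0.04853528  0.0551731 ] [-11.13094897   4.55347506  17.62690419] [0.82032911 1.55551665 0.03606175]
```

Request:
jog_arm(deltas=[[[0, 0, 0], [0, 0, 1], 1], [[0, 0, 0], [0, 0, 1], 1], [[0, 0, 0], [0, 0, 0], 1], [[0, 0, 0], [0, 0, 0], 1], [[0, 0, 0], [0, 0, 0], 1], [[0, 0, 0], [0, 0, 0], 1]])

```text
time_s: 11.85
tool_pos: [0.5499, -0.0485, 0.0549]
tool_rot: [-0.0, 0.998, -0.069, -0.001]
contact_force: [-17.7, 5.5, 32.6]
opening: 0.0093
grip_force: 87.7
```

```bash
python3 -c "from c import *;chk('z7');d=env.get_image('top');d0=np.load('top0.npz');cv2.imwrite('pics/t7.png',d['pixels'][:,:,::-1])"
```

```text
tilt 0.002186651444690276 1879
yaw -0.13911231520167003 0.008845010686872537 [ 0.54993701 -0.04853646  0.05486463] [-16.88498448   5.88665539  33.47956593] [0.87568141 2.86259866 0.02338355]
```

View pics/z7.png

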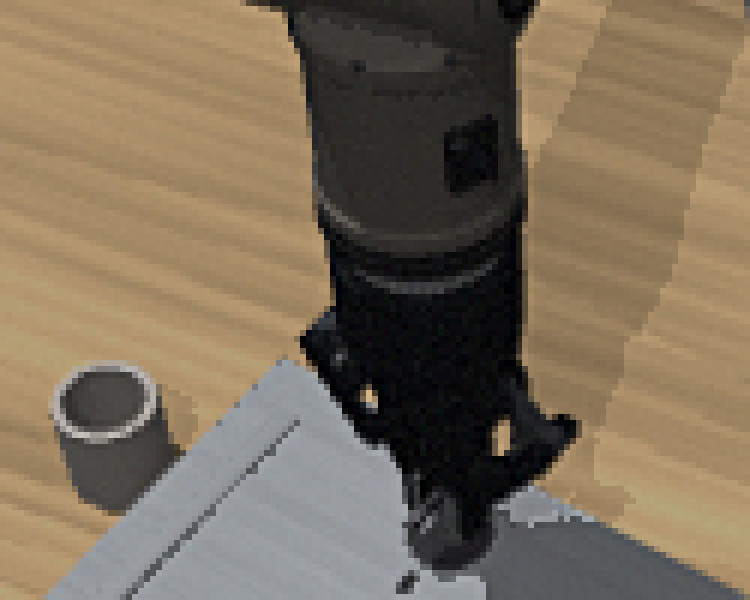

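The lid is flat (tilt about 0.002) and held with about 33 N. The wing, at (440,515), lines up with the mark at (407,582), and the coupling hasn't moved. Handing in.

```bash
python3 -c "from station import env;print(env.hand_in())"
```

```text
the job is handed in; nothing more can be done
None
```

I handed the job in at about 12 s with the lid pressed home (about 0.002 rad, held at about 33 N), the fastener in line and no contact with the fittings; the hand-in gave no verdict, and I worked around a tool height readout that was about 36 mm low by checking the camera images.

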